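# Raise the head of the bed

### The job

The patient needs to sit up a little to take the medicine: on the bed's hand control lying on the bedside table, press the head-up key (the key nearest the top end in the left column) with the fingertips and keep it held down for at least two seconds, then let it go and draw the hand clear. Press gently, leave the hand control lying where it is without picking it up or shoving it, press none of its other keys, and leave the television remote, glass, bottle and dose cup alone.

Things in the scene. Friction and masses are not known exactly. Their poses are not given: they have to be found in the camera images.
- bed_remote: The bed's hand control: loose white handset 200 x 78 mm, about 0.27 to 0.39 kg, lying on four rubber feet, keys up. Origin: centre of its underside. x runs along it to the top end (black sender window, small green lamp); a grey hanging loop 18 mm long sticks out of the lower end (-x). y: to the left side as read with the top end away from the reader. z up. Face 26 mm above the table.
- bed_remote_face (a point): Centre of the handset's face (z = 26 mm in its frame). Around it eight like round grey keys, 22 mm across, standing 6 mm proud (tops 32 mm above the table): left column at y = +20 mm raises, right column at y = -20 mm lowers; rows at x = +54 head, +18 knees, -18 head and knees together, -54 mm whole bed height.
- head_up_top (a point): Centre of the top of the head-up key: left column, row nearest the top end (x = +54, y = +20, z = +32 mm in the handset's frame when not pressed; it goes down with the key). The nearest other keys are 36 mm along and 40 mm across the handset, centre to centre.
- head_up (a joint): Head-up key: left column, row 1, nearest the top end. Travel in m: 0 at rest, 0.004 fully down; it springs back when let go. The spring takes about 1.5 N to start and 4.4 N fully down, then a hard stop; the bed runs while it is more than 2 mm down (about 3 N).
- head_down (a joint): Head down key: right column, row 1, nearest the top end. Travel in m: 0 at rest, 0.004 fully down; it springs back when let go.
- knee_up (a joint): Knee up key: left column, row 2. Travel in m: 0 at rest, 0.004 fully down; it springs back when let go.
- knee_down (a joint): Knee down key: right column, row 2. Travel in m: 0 at rest, 0.004 fully down; it springs back when let go.
- both_up (a joint): Both up key: left column, row 3 (head and knees together). Travel in m: 0 at rest, 0.004 fully down; it springs back when let go.
- both_down (a joint): Both down key: right column, row 3 (head and knees together). Travel in m: 0 at rest, 0.004 fully down; it springs back when let go.
- height_up (a joint): Height up key: left column, row 4, nearest the hanging loop. Travel in m: 0 at rest, 0.004 fully down; it springs back when let go.
- height_down (a joint): Height down key: right column, row 4, nearest the hanging loop. Travel in m: 0 at rest, 0.004 fully down; it springs back when let go.
- tv_remote: Television remote, a bystander: slim black bar 170 x 46 x 18 mm with rows of tiny keys and a round pad, lying flat and loose. Origin: centre of its underside; x along it.
- tumbler: Empty clear drinking glass, loose, 74 mm across the rim, 105 mm tall. Origin: centre of its base, z up.
- medicine: Closed green glass medicine bottle with white cap, loose, 48 mm across, 105 mm tall. Origin: centre of its base, z up.
- dose_cup: Small clear plastic dose cup, empty and loose, 38 mm across the rim, 36 mm tall. Origin: centre of its base, z up.
Not all that is in view belongs to the job. Several things have the shape of the medicine; the one meant has the colours described above.

How it is judged:
By the outcome, as a careful person would: the job done as asked, in the order asked, and still so for the second after the job is handed in, with the robot touching nothing.
It also fails if it takes over 32 s, if anything falls off the work surface, if the arm or the gripper's body presses on something with over 40 N, if the wrist force passes 120 N, or if a joint passes its speed limit or range.

### The arm

A 7-joint arm with a two-finger parallel gripper is mounted at the origin on the work surface. World frame = base frame: x ahead of the robot, y to its left, z up, the work surface at z = 0. Lengths are in m, angles in rad, forces in N, time in s.
With the tool pointing down it reaches from about 0.425 to 0.925 m from the base axis. Payload 6.8 kg.
Tool frame: the origin (TCP) lies between the finger pads, 19 mm behind the fingertips; this is the grasp point; z points along the fingers, y is the line along which they close (so a half turn about z gives the same grasp; the last joint's range is limited). The gripper opens to 88 mm and grips with 3 to 60 N. Pads are 20 mm wide; open, the fingers measure 115 mm over their backs; the gripper's body (75 mm by 178 mm) begins 61 mm behind the grasp point.
Start: joints at [1.102, 0.477, 0.022, 1.555, -0.011, 1.109, -0.083], TCP at [0.238, -0.632, 0.241] pointing down, gripper open.
Joint ranges: [-2.96, 2.96], [-0.34, 2.1], [-1.41, 1.46], [0.24, 2.44], [-1.37, 4.51], [0.17, 1.92], [-2.96, 2.96]. Speed limits (rad/s): [2.39, 2.39, 3.14, 3.14, 3.14, 3.14, 3.14].

### API

Orientations are given as a unit quaternion [x, y, z, w].
In Python, from station import arm, cams, finish_job gives the robot as it stands.
- The arm moves only by the tool arm_command, never from a script. Its argument "moves" is a list that holds one entry, the list of rows, each a list of 7 numbers: the finger opening in m, from 0 to 0.0878, then the shift along the tool's x, y, z in m, then the turn, a rotation vector about the tool's x, y, z in degrees. A call has exactly 5 rows; each row is the pose to reach, as a shift and turn from the pose commanded when the call began, along the tool's axes at that moment; what a row does not reach only later rows make up. A row lasts 1/8 s, in which the tool goes at most 62.5 mm and 10.7 degrees, less where a joint would pass 70% of its speed; a pose out of reach is approached as far as the arm can. A call with a gripper value outside its range is refused whole. The fingers move at their own pace and stop on an object; "newtons" is the grip in N (left out, the last holds). Time passes only in rows, so rows that repeat a pose let the fingers close, or fill a call up. It gives the time, the measured TCP pose, the force, the opening and the grip force at its end, in the units of the state.
- arm.get_obs(): the state, without advancing time (a new reading comes with each control period).
- cams.camera(name): name is "scene" or "side" or "wrist"; returns the picture (384x512x3 uint8, red, green, blue); there is no depth.
- cams.get_calibration(name): a dict with "mtx" (3x3 intrinsics, pixels), "T" (4x4, takes a point from camera to world coordinates). Camera axes: x right, y down, z forward; pixel columns grow to the right and rows downward; lengths in m; the calibration is good to about 2 mm. A picture is of the moment at which its call begins: read the wrist's pose just before it. get_calibration takes no time and is no camera call; for the wrist camera it gives the pose at the moment of the call.
- finish_job(): hands the job in; it is judged then, once.
The state is a dict: "time_s": time; "qpos": joint angles; "joint_velocities": joint speeds; "effort": joint torques, N m; "tcp_pos": TCP position; "ee_rot": TCP orientation; "contact_force": force on the tool from outside, world axes, zero at the start; "wrist_torque": the same for the moment, N m; "gripper_width": finger opening in m; "gripper_force": force on a finger pad.
Only numpy, scipy, OpenCV 4.12 (cv2) and the standard library are available. Lean on these libraries where they do the work, as an engineer would, in place of code of your own. Each camera call takes 0.05 s, during which the arm holds its last target. There are 200 camera calls.

## Working session

There is one attempt and no reset: what is moved stays moved. The work goes in short steps, Python scripts to look and compute and a tool call to move; the robot and the scene stay as the last step left them, time stands still between calls to the robot, and variables do not carry over. Pictures are saved under pics/ and viewed, at most 10 in all, crops included, and the job is handed in when it is done.

Besides the shell and the picture viewer there is one more tool, called as a command line: name --argument value ..., lists and objects as JSON in quotes. arm_command: Moves the arm, as the interface text tells. Its arguments: {"type":"object","properties":{"moves":{"type":"array","items":{"type":"array","items":{"type":"array","items":{"type":"number"}}}},"newtons":{"type":"number"}},"required":["moves"]}

```bash
mkdir -p pics; python3 - <<'E'
from station import arm,cams
import cv2,numpy as np
o=arm.get_obs();print({k:np.round(o[k],3) for k in('time_s','tcp_pos','ee_rot','contact_force','gripper_width')})
for n in('scene','side','wrist'):
    c=cams.get_calibration(n);print(n,np.round(c['mtx'],1).tolist(),np.round(c['T'],3).tolist())
    cv2.imwrite(f'pics/{n}0.png',cams.camera(n)[:,:,::-1])
E
```

```text
{'time_s': np.float64(0.0), 'tcp_pos': array([ 0.238, -0.631,  0.24 ]), 'ee_rot': array([ 0.984,  0.179, -0.   , -0.001]), 'contact_force': array([-0.935, -0.221, -0.084]), 'gripper_width': np.float64(0.088)}
scene [[460.2, 0.0, 251.4], [0.0, 460.2, 189.8], [0.0, 0.0, 1.0]] [[-0.784, 0.388, -0.485, 1.055], [0.621, 0.497, -0.606, 0.622], [0.006, -0.776, -0.631, 0.683], [0.0, 0.0, 0.0, 1.0]]
side [[389.5, 0.0, 250.5], [0.0, 389.5, 198.7], [0.0, 0.0, 1.0]] [[-0.838, -0.289, 0.462, 0.214], [-0.545, 0.43, -0.72, 0.596], [0.009, -0.855, -0.518, 0.461], [0.0, 0.0, 0.0, 1.0]]
wrist [[335.5, 0.0, 258.0], [0.0, 335.5, 193.9], [0.0, 0.0, 1.0]] [[0.354, -0.897, -0.266, 0.31], [-0.935, -0.34, -0.099, -0.604], [-0.002, 0.284, -0.959, 0.383], [0.0, 0.0, 0.0, 1.0]]
```

View pics/scene0.png

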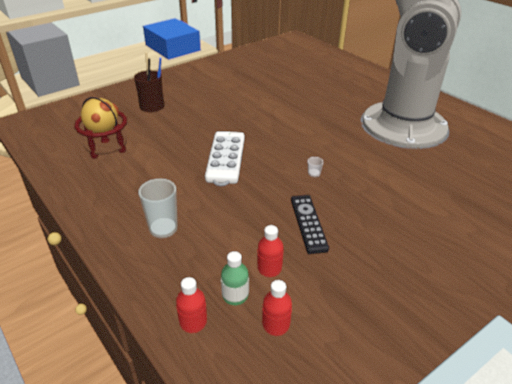

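View pics/side0.png

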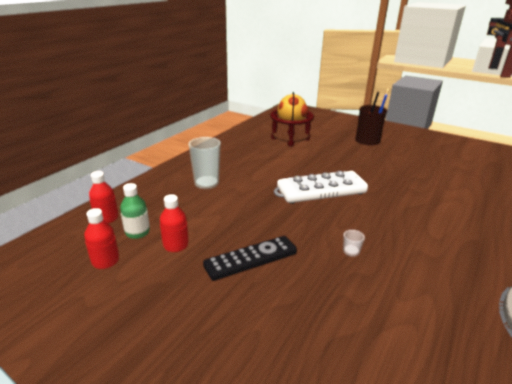

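The scene view shows the handset at about (226,157). Its hanging loop is at (222,182), so the top end is at about (230,133) and the head-up key is the upper-left one, near (218,138). I'll measure the key positions next.

```bash
cat > h.py <<'E'
import cv2,numpy as np
def ray(c,uv,z):
    p=np.asarray(uv,float).reshape(-1,2);d=np.c_[p,np.ones(len(p))]@np.linalg.inv(c['mtx']).T@c['T'][:3,:3].T
    o=c['T'][:3,3];return o+d*((z-o[2])/d[:,2])[:,None]
def outline(im,seed,thr=150):
    hsv=cv2.cvtColor(im,cv2.COLOR_RGB2HSV);m=((hsv[...,1]<60)&(hsv[...,2]>thr)).astype(np.uint8)
    n,l,s,c=cv2.connectedComponentsWithStats(m);k=l[seed[1],seed[0]] or l[seed[1]-3:seed[1]+4,seed[0]-3:seed[0]+4].max()
    m=(l==k).astype(np.uint8);h=cv2.convexHull(max(cv2.findContours(m,0,2)[0],key=cv2.contourArea))
    f=cv2.fillPoly(np.zeros_like(m),[h],1);return m,f,h
def keys(im,seed,thr=150,mina=8):
    m,f,h=outline(im,seed,thr);k=((f>0)&(m==0)).astype(np.uint8)
    n,l,s,c=cv2.connectedComponentsWithStats(k,connectivity=4)
    return [(c[i],s[i,4]) for i in range(1,n) if s[i,4]>=mina],h
E
python3 - <<'E'
from h import *
from station import cams
for n,seed in(('scene',(226,158)),('side',(322,192))):
    im=cv2.imread(f'pics/{n}0.png')[:,:,::-1].copy();c=cams.get_calibration(n)
    ks,h=keys(im,seed)
    for p,a in ks:print(n,np.round(p,1),a,np.round(ray(c,p,.032)[0],3))
    print('hull',cv2.minAreaRect(np.float32(ray(c,h,.026)[:,:2])*1000))
    x,y,w,hh=cv2.boundingRect(h);cv2.imwrite(f'pics/{n}c.png',cv2.resize(im[y-10:y+hh+15,x-15:x+w+15,::-1],None,fx=5,fy=5))
E
```

```text
scene [219.4 140.3] 13 [ 0.494 -0.213  0.032]
scene [234.5 140.8] 13 [ 0.464 -0.187  0.032]
scene [218.1 148.1] 15 [ 0.517 -0.186  0.032]
scene [233.5 148.8] 13 [ 0.488 -0.159  0.032]
scene [216.3 156.2] 15 [ 0.541 -0.159  0.032]
scene [232.2 156.9] 17 [ 0.512 -0.132  0.032]
scene [214.7 164.9] 16 [ 0.565 -0.132  0.032]
scene [230.5 165.5] 13 [ 0.536 -0.106  0.032]
scene [212.8 182.1] 8 [ 0.607 -0.079  0.032]
scene [228.8 183.2] 11 [ 0.58  -0.054  0.032]
hull ((516.65576171875, -155.2677001953125), (230.27655029296875, 80.42037963867188), 47.769649505615234)
side [323.3 175.2] 23 [ 0.512 -0.186  0.032]
side [339.9 175.1] 12 [ 0.48  -0.208  0.032]
side [311.6 178.4] 12 [ 0.528 -0.155  0.032]
side [299.1 180.8] 8 [ 0.547 -0.129  0.032]
side [347.2 182.8] 9 [ 0.451 -0.182  0.032]
side [332.8 184.7] 11 [ 0.475 -0.155  0.032]
side [318.6 186.7] 10 [ 0.498 -0.128  0.032]
side [277.6 190.4] 22 [ 0.566 -0.063  0.032]
side [303.8 188.4] 12 [ 0.522 -0.103  0.032]
side [282.4 197. ] 9 [ 0.544 -0.044  0.032]
side [327.  196.8] 8 [ 0.465 -0.098  0.032]
hull ((503.5393981933594, -149.12033081054688), (217.45164489746094, 108.65428924560547), 47.959136962890625)
```

View pics/scenec.png

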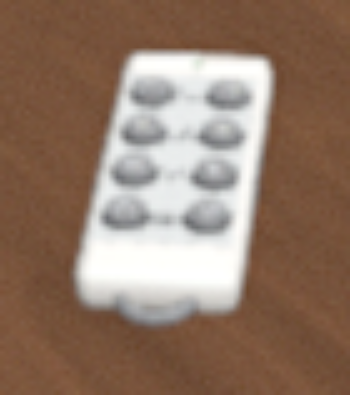

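The crop shows the top-left key at scene (219,139), with the lamp at the top end and the loop at the lower end. Both views put the grid pitch at 36 mm, so the head-up key is near (0.487,-0.212). Before moving I'll check where the tall neighbours stand.

```bash
python3 - <<'E'
from h import *
from station import cams
c=cams.get_calibration('scene')
print(np.round(ray(c,[(163,228),(151,105),(107,148),(315,173),(235,297)],0),3))
E
```

```text
[[ 0.758 -0.049  0.   ]
 [ 0.516 -0.541  0.   ]
 [ 0.721 -0.405  0.   ]
 [ 0.365  0.011  0.   ]
 [ 0.746  0.191  0.   ]]
```

arm_command --moves '[[[0.0,0.06,-0.048,0,0,0,0],[0.0,0.108,-0.086,0,0,0,0],[0.0,0.156,-0.124,0,0,0,0],[0.0,0.203,-0.162,0,0,0,0],[0.0,0.24,-0.192,0,0,0,0]]]'

```text
time_s: 0.78
tcp_pos: [0.396, -0.365, 0.2414]
ee_rot: [0.984, 0.18, 0.0, -0.0]
contact_force: [0.8, -0.4, 0.1]
gripper_width: 0.0416
gripper_force: 0.0
```

arm_command --moves '[[[0.0,0.045,-0.036,0.015,0,0,-7],[0.0,0.09,-0.072,0.03,0,0,-14],[0.0,0.13,-0.104,0.04,0,0,-21],[0.0,0.14,-0.112,0.04,0,0,-28],[0.0,0.14,-0.112,0.04,0,0,-28]]]'

```text
time_s: 1.4
tcp_pos: [0.4869, -0.2118, 0.2011]
ee_rot: [0.911, 0.413, -0.0, -0.0]
contact_force: [-0.1, -0.7, 0.1]
gripper_width: 0.0009
gripper_force: 0.0
```

```bash
python3 - <<'E'
from h import *
from station import cams,arm
o=arm.get_obs();print(o['tcp_pos'],o['ee_rot'],o['contact_force'],o['gripper_width'])
c=cams.get_calibration('wrist');im=cams.camera('wrist');np.savez('w1',im=im,mtx=c['mtx'],T=c['T'])
cv2.imwrite('pics/w1.png',im[:,:,::-1])
E
```

```text
[ 0.48688761 -0.21183079  0.20111715] [ 9.10852543e-01  4.12731803e-01 -5.49283120e-06 -3.22613856e-04] [-0.07828398 -0.67930916  0.14222944] 0.0009301754237927593
```

View pics/w1.png

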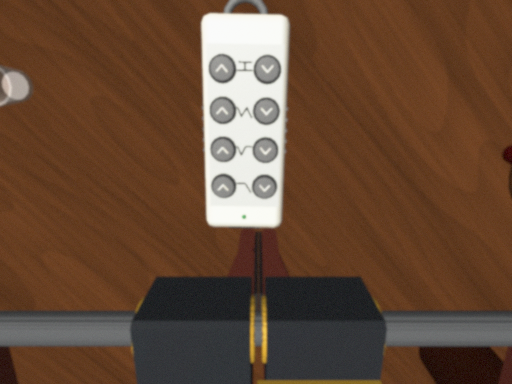

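The wrist view has the handset with its top end (green lamp at (244,217)) pointing down. It is therefore read upside down, and the head-up key is the one at image (264,187), whose arrow points up when read the right way round.

```bash
python3 - <<'E'
from h import *
from scipy.spatial.transform import Rotation as R
from station import arm
d=np.load('w1.npz');c=d;ks,h=keys(d['im'],(245,120),150,100)
for p,a in ks:print(np.round(p,1),a,np.round(ray(c,p,.032)[0],4))
P=np.array([ray(c,p,.032)[0][:2] for p,a in ks]);m=P.mean(0)
u=np.linalg.svd(P-m)[2][0];u*=np.sign(u@[-.66,-.75]);v=np.array([-u[1],u[0]])
k=m+.054*u+.02*v;print(len(ks),'centre',m,'x ax',u,'key',k, 'pitch',np.sort((P-m)@u),np.sort((P-m)@v))
o=arm.get_obs();r=R.from_quat(o['ee_rot'])
print('tool shift',r.inv().apply(np.r_[k,.032]-o['tcp_pos']),'x ax in tool',r.inv().apply(np.r_[u,0]))
E
```

```text
[222.1  68.2] 606 [ 0.5284 -0.1156  0.032 ]
[267.   69.1] 611 [ 0.5574 -0.1419  0.032 ]
[222.5 109.9] 552 [ 0.5047 -0.1417  0.032 ]
[265.9 110.8] 548 [ 0.5336 -0.1681  0.032 ]
[223.  148.8] 494 [ 0.481  -0.1678  0.032 ]
[265.  149.6] 498 [ 0.51   -0.1941  0.032 ]
[223.5 185.1] 441 [ 0.4575 -0.1938  0.032 ]
[264.1 186. ] 447 [ 0.4863 -0.2201  0.032 ]
8 centre [ 0.5073592  -0.16788861] x ax [-0.67161523 -0.74090012] key [ 0.48590998 -0.22132953] pitch [-0.05287596 -0.0528739  -0.01757299 -0.01749459  0.01762268  0.01769866
  0.05269387  0.05280224] [-0.01961305 -0.01958109 -0.01955449 -0.01949324  0.01949713  0.01954711
  0.01955465  0.01964299]
tool shift [-0.00624545  0.00514311  0.16920149] x ax in tool [-9.99917746e-01 -1.28208779e-02  3.55533237e-04]
```

The 8 keys fit a grid with pitch within 2% of nominal, and the key lies about (-7, +5) mm from the tool axis. I'll descend to 30 mm above it and look again.

arm_command --moves '[[[0.0,-0.007,0.005,0.03,0,0,0],[0.0,-0.007,0.005,0.06,0,0,0],[0.0,-0.007,0.005,0.09,0,0,0],[0.0,-0.007,0.005,0.12,0,0,0],[0.0,-0.007,0.005,0.12,0,0,0]]]'

```text
time_s: 2.08
tcp_pos: [0.4834, -0.2225, 0.0797]
ee_rot: [0.912, 0.41, -0.002, -0.001]
contact_force: [0.5, -0.2, 0.7]
gripper_width: 0.0006
gripper_force: 0.0
```

```bash
python3 - <<'E'
from h import *
from scipy.spatial.transform import Rotation as R
from station import cams,arm
o=arm.get_obs();r=R.from_quat(o['ee_rot']);print(o['tcp_pos'],o['contact_force'],o['gripper_width'])
c=cams.get_calibration('wrist');im=cams.camera('wrist')
tip=o['tcp_pos']+r.apply([0,0,.019]);q=np.linalg.inv(c['T'])@np.r_[tip,1];q=c['mtx']@q[:3];print('tip px',q[:2]/q[2])
cv2.imwrite('pics/w2.png',im[:,:,::-1])
s=cams.camera('side');cv2.imwrite('pics/s2.png',cv2.resize(s[80:240,240:440,::-1],None,fx=4,fy=4,interpolation=2)[:600])
for p,a in keys(im,(245,100),150,150)[0]:print(np.round(p,1),a,np.round(r.inv().apply(ray(c,p,.032)[0]-o['tcp_pos']),4))
E
```

```text
[ 0.48337162 -0.22252426  0.07970759] [ 0.49820314 -0.15201306  0.6873275 ] 0.0006352118649482934
tip px [259.26813654 248.0069016 ]
```

View pics/w2.png

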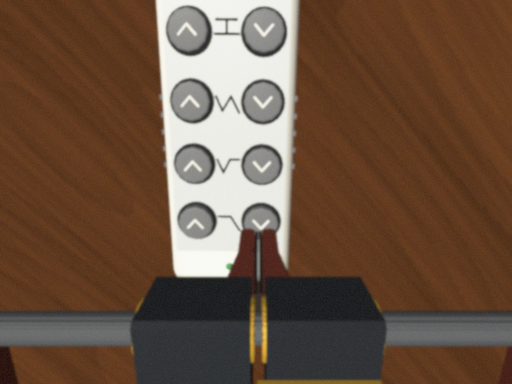

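View pics/s2.png

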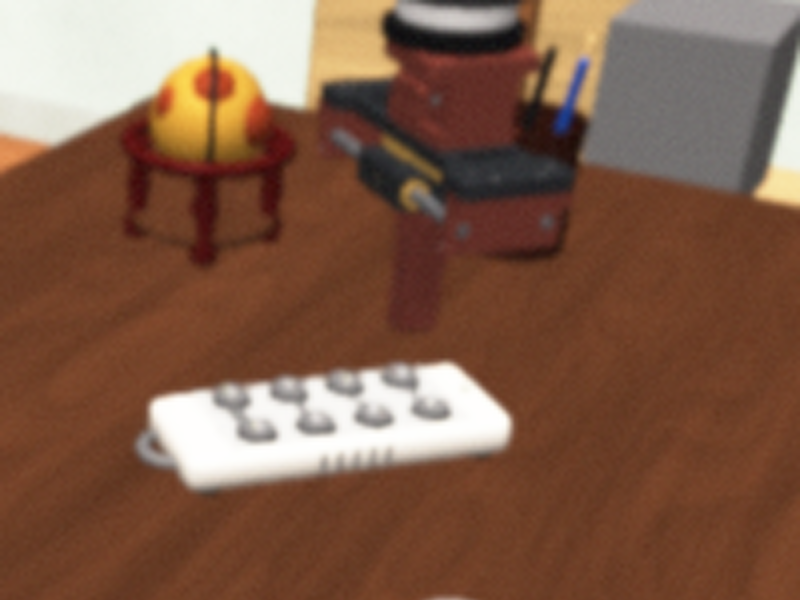

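The wrist view shows the fingers over the head-up key: its circle is near (261,221), partly hidden, and its row mate is at (197,220). In the side view the fingertips are above the far-right key and nothing is touching.

```bash
python3 - <<'E'
from h import *
from scipy.spatial.transform import Rotation as R
from station import cams,arm
o=arm.get_obs();r=R.from_quat(o['ee_rot']);c=cams.get_calibration('wrist')
g=cv2.imread('pics/w2.png',0)
C=cv2.HoughCircles(cv2.medianBlur(g,3),cv2.HOUGH_GRADIENT,1,40,param1=120,param2=18,minRadius=15,maxRadius=26)[0]
for x,y,rad in C[np.argsort(C[:,1])]:
  if y<260:
    print(x,y,rad,[np.round(r.inv().apply(ray(c,(x,y),z)[0]-o['tcp_pos'])*1000,1)[:2] for z in(.026,.032)])
E
```

```text
187.5 28.5 23.2 [array([111.7, -38.8]), array([110.7, -37.7])]
263.5 34.5 22.1 [array([108.8,   2.2]), array([107.9,   2.1])]
191.5 101.5 21.8 [array([ 73.8, -38.8]), array([ 73.9, -37.6])]
261.5 102.5 21.0 [array([73.3,  1.2]), array([73.4,  1.2])]
193.5 163.5 20.4 [array([ 37.8, -39.5]), array([ 39. , -38.4])]
261.5 164.5 20.8 [array([37.2,  1.4]), array([38.5,  1.3])]
197.5 220.5 18.5 [array([  1.2, -39. ]), array([  3.5, -37.8])]
260.5 221.5 19.6 [array([0.6, 0.9]), array([2.9, 0.8])]
```

The key is about (+2, +1) mm from the tool axis, with its top about 28 mm below the fingertips. I'll approach to just above it.

arm_command --moves '[[[0.0,0.002,0.001,0.01,0,0,0],[0.0,0.002,0.001,0.019,0,0,0],[0.0,0.002,0.001,0.023,0,0,0],[0.0,0.002,0.001,0.025,0,0,0],[0.0,0.002,0.001,0.025,0,0,0]]]'

```text
time_s: 2.8
tcp_pos: [0.4877, -0.2207, 0.0563]
ee_rot: [0.911, 0.412, -0.0, -0.0]
contact_force: [-0.4, -0.1, 0.5]
gripper_width: 0.0006
gripper_force: 0.0
```

arm_command --moves '[[[0.0,0,0,0.001,0,0,0],[0.0,0,0,0.002,0,0,0],[0.0,0,0,0.003,0,0,0],[0.0,0,0,0.004,0,0,0],[0.0,0,0,0.004,0,0,0]]]'

```text
time_s: 3.42
tcp_pos: [0.4877, -0.2207, 0.0523]
ee_rot: [0.911, 0.412, -0.0, -0.0]
contact_force: [0.3, 0.1, -0.2]
gripper_width: 0.0003
gripper_force: 0.0
```

The last measurement was taken before the arm had settled, so the tool is now (+2, +1) mm past the key centre, and I'll shift back. Then I'll press in small steps.

arm_command --moves '[[[0.0,-0.002,-0.001,0,0,0,0],[0.0,-0.002,-0.001,0,0,0,0],[0.0,-0.002,-0.001,0.001,0,0,0],[0.0,-0.002,-0.001,0.002,0,0,0],[0.0,-0.002,-0.001,0.002,0,0,0]]]'

```text
time_s: 4.05
tcp_pos: [0.4857, -0.2216, 0.0504]
ee_rot: [0.911, 0.412, 0.0, 0.0]
contact_force: [-0.7, 0.0, 2.3]
gripper_width: 0.0008
gripper_force: 1.0
```

arm_command --moves '[[[0.0,0,0,0.0005,0,0,0],[0.0,0,0,0.001,0,0,0],[0.0,0,0,0.0015,0,0,0],[0.0,0,0,0.0015,0,0,0],[0.0,0,0,0.0015,0,0,0]]]'

```text
time_s: 4.68
tcp_pos: [0.4857, -0.2216, 0.0489]
ee_rot: [0.911, 0.412, 0.0, 0.0]
contact_force: [0.5, -0.1, 2.9]
gripper_width: 0.0007
gripper_force: 1.5
```

Contact is as expected. The key is about 2 mm down, so I'll go 1.1 mm further to pass the switching point and stay short of the stop.

arm_command --moves '[[[0.0,0,0,0.0005,0,0,0],[0.0,0,0,0.0011,0,0,0],[0.0,0,0,0.0011,0,0,0],[0.0,0,0,0.0011,0,0,0],[0.0,0,0,0.0011,0,0,0]]]'

```text
time_s: 5.3
tcp_pos: [0.4857, -0.2216, 0.0478]
ee_rot: [0.911, 0.412, 0.0, 0.0]
contact_force: [-0.9, -0.3, 3.4]
gripper_width: 0.0007
gripper_force: 1.9
```

```bash
python3 - <<'E'
from h import *
from station import cams,arm
F=[]
for i in range(3): s=cams.camera('side');F.append(arm.get_obs()['contact_force'][2])
print(F,arm.get_obs()['tcp_pos'])
cv2.imwrite('pics/s3.png',cv2.resize(s[120:220,260:400,::-1],None,fx=5,fy=5,interpolation=2))
E
```

```text
[np.float64(3.2866661579485874), np.float64(4.214109132253368), np.float64(4.342889015942315)] [ 0.48570092 -0.2215984   0.04779197]
```

View pics/s3.png

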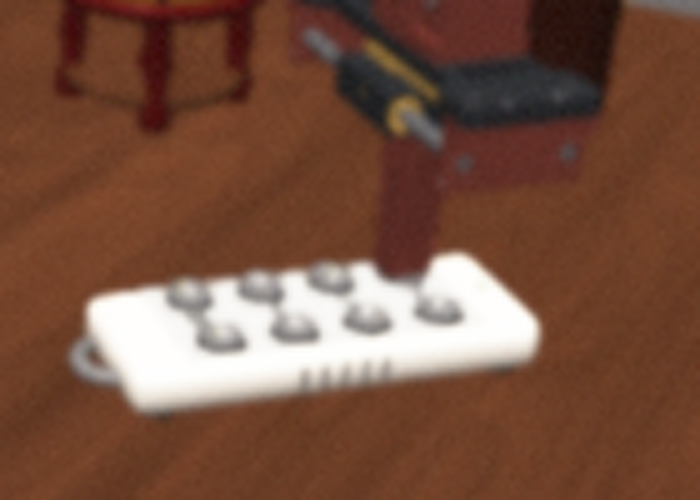

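The view shows the fingertips on the head-up key only, at about (405,275). The handset is flat and the force is 3.3–4.3 N. I'll hold for well over two seconds.

arm_command --moves '[[[0.0,0,0,0.0002,0,0,0],[0.0,0,0,0.0002,0,0,0],[0.0,0,0,0.0002,0,0,0],[0.0,0,0,0.0002,0,0,0],[0.0,0,0,0.0002,0,0,0]]]'

```text
time_s: 6.08
tcp_pos: [0.4857, -0.2216, 0.0476]
ee_rot: [0.911, 0.412, 0.0, 0.0]
contact_force: [-1.1, -0.3, 3.1]
gripper_width: 0.0002
gripper_force: 2.0
```

arm_command --moves '[[[0.0,0,0,0,0,0,0],[0.0,0,0,0,0,0,0],[0.0,0,0,0,0,0,0],[0.0,0,0,0,0,0,0],[0.0,0,0,0,0,0,0]]]'

```text
time_s: 6.7
tcp_pos: [0.4857, -0.2216, 0.0476]
ee_rot: [0.911, 0.412, 0.0, 0.0]
contact_force: [0.1, -1.0, 3.3]
gripper_width: 0.0008
gripper_force: 2.0
```

arm_command --moves '[[[0.0,0,0,0,0,0,0],[0.0,0,0,0,0,0,0],[0.0,0,0,0,0,0,0],[0.0,0,0,0,0,0,0],[0.0,0,0,0,0,0,0]]]'

```text
time_s: 7.32
tcp_pos: [0.4857, -0.2216, 0.0476]
ee_rot: [0.911, 0.412, 0.0, 0.0]
contact_force: [0.3, 0.5, 4.4]
gripper_width: 0.0003
gripper_force: 2.0
```

arm_command --moves '[[[0.0,0,0,0,0,0,0],[0.0,0,0,0,0,0,0],[0.0,0,0,0,0,0,0],[0.0,0,0,0,0,0,0],[0.0,0,0,0,0,0,0]]]'

```text
time_s: 7.95
tcp_pos: [0.4857, -0.2216, 0.0476]
ee_rot: [0.911, 0.412, 0.0, 0.0]
contact_force: [0.6, -0.7, 4.1]
gripper_width: 0.0005
gripper_force: 2.0
```

arm_command --moves '[[[0.0,0,0,0,0,0,0],[0.0,0,0,0,0,0,0],[0.0,0,0,0,0,0,0],[0.0,0,0,0,0,0,0],[0.0,0,0,0,0,0,0]]]'

```text
time_s: 8.57
tcp_pos: [0.4857, -0.2216, 0.0476]
ee_rot: [0.911, 0.412, 0.0, 0.0]
contact_force: [0.1, -0.8, 3.7]
gripper_width: 0.0003
gripper_force: 2.0
```

arm_command --moves '[[[0.0,0,0,-0.004,0,0,0],[0.0,0,0,-0.01,0,0,0],[0.0,0,0,-0.04,0,0,0],[0.0,0,0,-0.08,0,0,0],[0.0,0,0,-0.12,0,0,0]]]'

```text
time_s: 9.2
tcp_pos: [0.4847, -0.221, 0.1684]
ee_rot: [0.911, 0.412, -0.001, -0.001]
contact_force: [0.4, -0.6, 0.3]
gripper_width: 0.0006
gripper_force: 0.0
```

arm_command --moves '[[[0.0,0,0,-0.03,0,0,0],[0.0,0,0,-0.03,0,0,0],[0.0,0,0,-0.03,0,0,0],[0.0,0,0,-0.03,0,0,0],[0.0,0,0,-0.03,0,0,0]]]'

```text
time_s: 9.82
tcp_pos: [0.4851, -0.2213, 0.1965]
ee_rot: [0.911, 0.412, -0.001, -0.001]
contact_force: [0.1, -0.0, 0.1]
gripper_width: 0.0004
gripper_force: 0.0
```

```bash
python3 - <<'E'
from h import *
from station import cams
c=cams.get_calibration('wrist');im=cams.camera('wrist')
ks,_=keys(im,(245,120),150,100);P=np.array([ray(c,p,.032)[0][:2] for p,a in ks]);print(len(ks),P.mean(0))
cv2.imwrite('pics/w4.png',im[:,:,::-1])
E
```

```text
8 [ 0.50732509 -0.16809831]
```

View pics/w4.png

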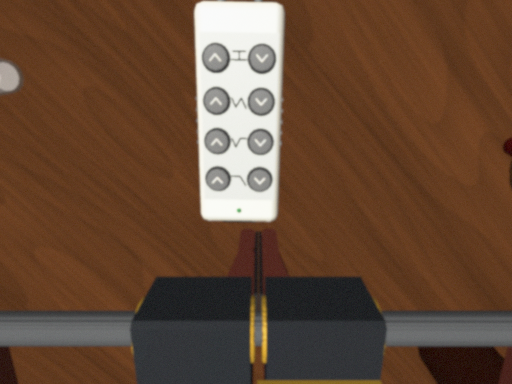

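The last view shows the handset where it was (key-grid centre within 0.3 mm of the first measurement), all eight keys visible and the hand clear.

```bash
python3 -c "
from station import finish_job
print(finish_job())"
```

```text
the job is handed in; nothing more can be done
None
```

I pressed the head-up key about 3.3 mm down with roughly 3–4 N, held it there for over 3 s, released it and drew the hand clear; the handset stayed within 0.3 mm of where it lay, and the job is handed in.

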